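Load a herb specimen plate under the spring clip

TASK

Load the specimen plate into the inspection stage: with one fingertip press the spring clip's bar down and keep it down, while the other fingertip pushes the plate by its upright lip along the channel, beneath the clip's toe, until it is fully home against the end stop. Only then let go of the bar so that the clip springs back onto the plate, and finish with the hand clear. Push only: do not grip or lift the plate, and leave everything else on the bench where it is.

Things in the scene. Friction and masses are not known exactly. Their poses are not given: they have to be found in the camera images.
- stage: Fixed grey slab, 240 x 150 x 16 mm, that carries bed and clip. Origin: on the table, the slab spanning x -125..115, y -75..75 mm from it; z up. +x is the way the plate is pushed. The aluminium bed (x -115..75 mm, y < 0) and the clip's press bar (y > 0) lie side by side along x. Nothing on the stage is higher than 46 mm (the arm of the toe up to 56 when pressed).
- bed (a point): Point on the bed's top, 22 mm above the table, at stage (35, -25) mm, where the plate's origin lies when home. The bed is a channel along stage x, y -51..1 mm, between rails 4 mm high (2 mm play each side of the plate). Dark end stop 12 mm above the bed, its face at stage x = 75. The end nearest the robot, x = -115, is open.
- clip (a joint): Bent-steel spring clip, a see-saw on a hinge along stage x at y = 10, z = 36 mm. Angle in rad: 0 at rest, toe down across the channel; pressing the bar down lifts the toe, hard stop 0.28. The 5 mm plate passes under the toe above 0.10; 0.15 to 0.25 is well open. Mid-bar force about 3 N to start it, 6 N at 0.2; let go, it springs back. Resting on the plate it reads about 0.09.
- bar (a point): On top of the clip's flat press bar, stage (-55, 41, 40) mm at rest; it moves with the bar. Bar: stage x -95..51, y 26..56 mm, so a fingertip can slide along it while pressing. At 0.2 rad this point is 6 mm lower: 12 mm above the bed and 10 mm below the lip's top, so a second fingertip level with it meets the lip. Mid-bar to mid-lip is 66 mm along y; 10 mm off either middle is fine.
- toe (a point): Middle of the lower near edge of the clip's toe, stage (31, -39) mm, 1.2 mm above the bed at rest. The toe is 14 x 14 mm, hanging from an arm that crosses above the bed at stage x 31..45 mm, its underside 16 mm above the bed. The plate's front must pass beneath.
- plate: Loose white plate lying in the channel, 80 (x) x 48 (y) x 5 mm, about 50 g, with three brown root slices. Origin: centre of its underside; x as the stage's x. An upright lip 48 mm wide, 4 mm thick, stands along its rear (-x) end, rear face at plate x = -40, top 22 mm above the bed. Home: front end on the stop, origin at stage x = 35. At the start its front is 3 to 20 mm short of the toe.
- lip (a point): Middle of the top rear edge of the plate's lip, at plate (-40, 0, 22) mm; the upright rear face below it is what gets pushed. It ends at stage x = -5 mm when the plate is home.
- weight: Small brass knobbed weight, 22 mm diameter, 28 mm high, standing on the stage's slab by its far +y corner. Origin: centre of its underside. Leave alone.
- mortar: Brass mortar, 92 mm across, 85 mm high, its pestle leaning in it up to 127 mm. Origin: centre of its underside. Leave alone.
- jar: Closed amber jar, 56 mm diameter, 85 mm high. Origin: centre of its underside. Leave alone.
- pan: Shallow brass balance pan, 100 mm across, 18 mm high. Origin: centre of its underside. Leave alone.
- box: Cardboard box 50 x 90 x 35 mm. Origin: centre of its underside. Leave alone.
- spare: A second specimen plate of the same make as the one in the channel, lying on the table beside the stage. Origin: centre of its underside. Leave alone.
Not all that is in view belongs to the job. What is shaped like the plate but red is not meant.

How it is judged:
On the way, in this order (a step that is already met when the one before it is completed fails the run):
1. a fingertip holds the clip open while the plate is still short of the toe (value of joint clip above 0.12 rad and contact force between the fingers and clip above 0.5 N and x of plate in the frame of stage below -0.005 m), for 0.1 s.
2. the plate is fully home with the clip still held open by a finger (value of joint clip above 0.12 rad and contact force between the fingers and clip above 0.5 N and x of plate in the frame of stage above 0.032 m), for 0.1 s.
At the end, for the whole second after the job is handed in: The plate lies flat in the channel within 3 mm of the end stop, at rest, with the released clip's toe bearing on it (x of plate in the frame of stage between 0.032 and 0.038 m and z of plate in the frame of stage below 0.0245 m and angle between plate's own z axis and vertical below 0.06 rad and angle between the x axis of plate and the x axis of stage, either way round below 0.09 rad and value of joint clip between 0.05 and 0.115 rad and contact force between clip and plate above 0.5 N and linear speed of plate below 0.01 m/s); the robot touches nothing.
It fails at once if the clip is let down onto the plate when it is under the toe but not yet home (x of plate in the frame of stage between -0.004 and 0.03 m and value of joint clip below 0.105 rad).
It fails at once if the plate is lifted or tipped (z of plate in the frame of stage above 0.03 m or angle between plate's own z axis and vertical above 0.2 rad).
It fails at once if a bystander is moved by more than 15 mm (distance of any of weight, mortar, jar, pan, box, spare from where it was at the start of the episode above 0.015 m).
It also fails if it takes over 43 s, if anything falls off the work surface, if the arm or the gripper's body presses on something with over 40 N, if the wrist force passes 120 N, or if a joint passes its speed limit or range.

ROBOT

A 6-joint arm with a two-finger parallel gripper is mounted at the origin on the work surface. World frame = base frame: x ahead of the robot, y to its left, z up, the work surface at z = 0. Lengths are in m, angles in rad, forces in N, time in s.
With the tool pointing down it reaches from about 0.3 to 0.875 m from the base axis. Payload 6.4 kg.
Tool frame: the origin (TCP) lies at the centre of the arm's flange, where the gripper is bolted on; the fingertips stand 173 mm ahead of it and the grasp point (between the pads) lies 155 mm ahead of it; z points along the fingers, x is the direction in which the jaws open and shut, and the axes are right-handed (so a half turn about z gives the same grasp; the last joint's range is limited). The gripper opens to 85 mm and grips with 20 to 120 N. Pads are 22 mm wide; open, the fingers measure 114 mm over their backs; the gripper's body (76 mm by 85 mm) begins 54 mm behind the grasp point. The pads swing forward as they close: fully open they stand 13 mm farther back than shut.
Start: joints at [-1.435, 0.181, 1.607, -0, 1.354, -0.206], TCP at [0.193, -0.542, 0.405] pointing down, gripper open.
Joint ranges: [-2.99, 2.99], [-0.89, 2.07], [0.3, 2.58], [-1.14, 4.28], [0, 2.63], [-3.12, 3.12]. Speed limits (rad/s): [2.57, 2.57, 3.01, 3.14, 3.14, 3.14].

INTERFACE

Orientations are given as a unit quaternion [w, x, y, z].
In Python, from bench import ctrl gives the robot as it stands. The module is installed in compiled form; this text tells all that it offers.
- The arm moves only by the tool move_arm, never from a script. Its argument "moves" is a list of rows, each an object of numbers: "gripper": the opening in per cent of the stroke, from 0 (shut) to 100 (fully open); "x", "y", "z": the shift along the tool's x, y, z in cm; "roll": the turn about the tool's z in degrees. In form: [{"gripper": .., "x": .., "y": .., "z": .., "roll": ..}, ...]. A call has 1 to 5 rows; each row shifts and turns the commanded pose from where the row before left it, along the tool's axes as they then stand; what a row does not reach is not made up. A row lasts 1/8 s, in which the tool goes at most 62.5 mm and 10.7 degrees, less where a joint would pass 70% of its speed; a pose out of reach is approached as far as the arm can. A call is refused whole if a number of a shift passes 6.25 or a number of a turn 10.7, either way. A call with a gripper value outside its range is refused whole. The fingers move at their own pace and stop on an object; the grip force is fixed at half the most. Time passes only in rows, so rows that do not move let the fingers close. It gives the time, the measured TCP pose, the force and the opening at its end, in the units of the state.
- ctrl.get_obs(): the state, without advancing time (a new reading comes with each control period).
- ctrl.camera(name): name is "scene" or "top" or "wrist"; returns a dict with "img" (420x560x3 uint8, red, green, blue), "fx", "fy", "cx", "cy" (pixels), "world_from_camera" (4x4, takes a point from camera to world coordinates); the wrist camera has in their place "tool_from_camera" (4x4, takes a point from camera to tool coordinates, whose origin is the TCP and whose axes are the tool frame's). Camera axes: x right, y up, looking along -z (the intrinsics and any distortion apply to the point x, -y, -z); pixel columns grow to the right and rows downward; lengths in m; the calibration is good to about 2 mm. A picture is of the moment at which its call begins: read the wrist's pose just before it. There is no depth.
- ctrl.hand_in(): hands the job in, once; it reports no verdict.
The state is a dict: "time_s": time; "q": joint angles; "dq": joint speeds; "joint_efforts": joint torques, N m; "eef_pos": TCP position; "eef_rot": TCP orientation; "wrist_force": force on the tool from outside, world axes, zero at the start; "torque": the same for the moment, N m; "opening": opening from 0.0 (shut) to 1.0 (fully open).
Only numpy, scipy, OpenCV 4.12 (cv2) and the standard library are available. Lean on these libraries where they do the work, as an engineer would, in place of code of your own. Each camera call takes 0.05 s, during which the arm holds its last target. There are 200 camera calls.

## Working session

There is one attempt and no reset: what is moved stays moved. The work goes in short steps, Python scripts to look and compute and a tool call to move; the robot and the scene stay as the last step left them, time stands still between calls to the robot, and variables do not carry over. Pictures are saved under pics/ and viewed, about 8 in all and at most 12, crops included, and the job is handed in when it is done.

Besides the shell and the picture viewer there is one more tool, called after "Emit:" in YAML: its name, and indented under it one key for each argument. move_arm: Moves the arm, as the interface text tells. Its arguments: {"type":"object","properties":{"moves":{"type":"array","items":{"type":"object","properties":{"gripper":{"type":"number"},"x":{"type":"number"},"y":{"type":"number"},"z":{"type":"number"},"roll":{"type":"number"}}}}},"required":["moves"]}

```bash
mkdir -p pics; cat > h.py <<'E'
import numpy as np, cv2
from bench import ctrl
from scipy.spatial.transform import Rotation as R
def snap(n,f):
    o=ctrl.get_obs(); c=ctrl.camera(n); cv2.imwrite('pics/'+f+'.png',c['img'][:,:,::-1])
    if n=='wrist':
        w,x,y,z=o['eef_rot']; T=np.eye(4); T[:3,:3]=R.from_quat([x,y,z,w]).as_matrix(); T[:3,3]=o['eef_pos']
        c['world_from_camera']=T@c['tool_from_camera']
    np.savez('pics/'+f+'.npz',K=[c['fx'],c['fy'],c['cx'],c['cy']],T=c['world_from_camera'],img=c['img']); print({k:v for k,v in c.items() if k not in('img',)})
def ray(f,u,v,h):
    d=np.load('pics/'+f+'.npz'); fx,fy,cx,cy=d['K']; T=d['T']
    r=T[:3,:3]@np.array([(u-cx)/fx,-(v-cy)/fy,-1]); p=T[:3,3]
    return p+r*(h-p[2])/r[2]
def proj(f,P):
    d=np.load('pics/'+f+'.npz'); fx,fy,cx,cy=d['K']; T=d['T']
    q=T[:3,:3].T@(np.array(P)-T[:3,3]); return cx+fx*q[0]/-q[2], cy-fy*q[1]/-q[2]
E
python3 - <<'E'
from h import *
o=ctrl.get_obs(); print(o)
snap('top','top1'); snap('scene','scene1')
a=cv2.imread('pics/top1.png')
cv2.imwrite('pics/top1b.png',cv2.resize(a,(800,600),interpolation=cv2.INTER_CUBIC))
E
```

```text
{'time_s': 0.0, 'q': array([-1.43528284e+00,  1.81519554e-01,  1.60803377e+00,  2.72385901e-05,
        1.35379032e+00, -2.06316794e-01]), 'dq': array([-0.00011953,  0.0014028 ,  0.00075869, -0.00043736, -0.00127022,
        0.00014557]), 'joint_efforts': array([ 1.18860789e-03, -4.44870150e+01, -3.51336873e+01, -2.39319079e-04,
        9.02891537e-03,  1.93218335e-05]), 'eef_pos': array([ 0.19272177, -0.54146206,  0.40378352]), 'eef_rot': array([-6.49655587e-04,  8.17069601e-01, -5.76538377e-01, -5.87039231e-04]), 'wrist_force': array([0.68553117, 0.24636031, 0.12400934]), 'torque': array([-0.01308269,  0.03317775, -0.0217132 ]), 'opening': 1.0047528093542202}
{'fx': 419.5505271518557, 'fy': 419.5505271518557, 'cx': 278.6576055980964, 'cy': 206.2911164424771, 'world_from_camera': array([[ 0.00645967,  0.99606471, -0.08839323,  0.48344787],
       [-0.99997798,  0.00629989, -0.00208649, -0.00659458],
       [-0.00152141,  0.08840476,  0.99608347,  1.10170316],
       [ 0.        ,  0.        ,  0.        ,  1.        ]])}
{'fx': 542.4125331256942, 'fy': 542.4125331256942, 'cx': 284.7317911434288, 'cy': 198.1272474587753, 'world_from_camera': array([[-0.61955131, -0.66248191,  0.42103906,  1.09502292],
       [ 0.78488742, -0.52993761,  0.32111972,  0.38314567],
       [ 0.01038843,  0.52941841,  0.84829725,  1.11805694],
       [ 0.        ,  0.        ,  0.        ,  1.        ]])}
```

View pics/top1b.png

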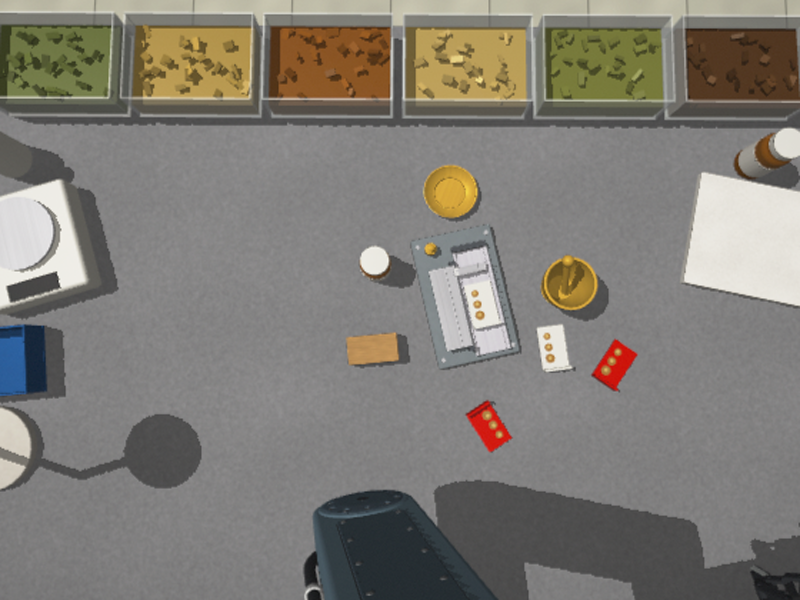

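View pics/scene1.png

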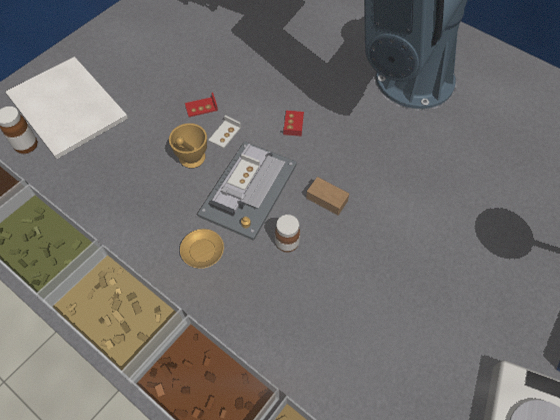

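The stage is in view at top(800 px) about (465,297), its open end toward the robot. The white plate at (480,303) is in the channel; the spare is the white one at (553,348), off the stage; two red ones at (615,365) and (489,427) are not meant. I'll measure the pose next.

```bash
python3 - <<'E'
from h import *
img=np.load('pics/top1.npz')['img']; x0,y0=275,145
sub=img[145:270,275:375].astype(int)
print(img[int(262*.7),int(470*.7)-10], img[int(240*.7),int(460*.7)], img[200,285])
hsv=cv2.cvtColor(img,cv2.COLOR_RGB2HSV)
m=((img[:,:,2].astype(int)-img[:,:,0])>6).astype(np.uint8); m[:150]=0;m[265:]=0;m[:,:280]=0;m[:,370:]=0
m=cv2.morphologyEx(m,cv2.MORPH_OPEN,np.ones((2,2)))
pts=cv2.findNonZero(m); r=cv2.minAreaRect(cv2.convexHull(pts)); b=cv2.boxPoints(r); print(r,b/.7)
W=np.array([ray('top1',u,v,.016)for u,v in b]); print(W)
c=cv2.resize(img[150:270,280:370],None,fx=6,fy=6,interpolation=cv2.INTER_CUBIC)[:,:,::-1].copy()
for u,v in b: cv2.circle(c,(int((u-280+.5)*6),int((v-150+.5)*6)),4,(0,0,255),1)
cv2.imwrite('pics/crop1.png',cv2.resize(c,(450,600)))
E
```

```text
[174 171 176] [131 137 140] [96 94 94]
((325.9971923828125, 208.1544647216797), (91.5927734375, 57.339176177978516), 77.00537872314453) [[411.0915  242.825  ]
 [490.9069  224.40607]
 [520.3291  351.90207]
 [440.51367 370.32095]]
[[ 0.67538469 -0.02754382  0.016     ]
 [ 0.7105285  -0.17402218  0.016     ]
 [ 0.47766739 -0.2253635   0.016     ]
 [ 0.44376349 -0.08150237  0.016     ]]
```

View pics/crop1.png

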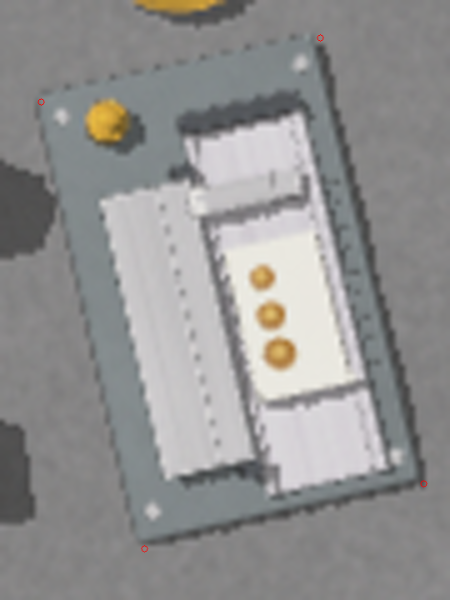

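The crop shows the corner fit (red circles) sitting on the slab's corners, with the plate in the channel short of the toe, its lip's rear edge near crop (318,392). Next, the move to a hover.

```bash
cat >> h.py <<'E'
import json,os
def stage():
    return json.load(open('stage.json'))  # ox,oy,yaw
def s2w(x,y,z):
    ox,oy,a=stage(); return np.array([ox+x*np.cos(a)-y*np.sin(a),oy+x*np.sin(a)+y*np.cos(a),z])
def w2s(p):
    ox,oy,a=stage(); dx,dy=p[0]-ox,p[1]-oy; return np.array([dx*np.cos(a)+dy*np.sin(a),-dx*np.sin(a)+dy*np.cos(a),p[2]])
def toolR():
    w,x,y,z=ctrl.get_obs()['eef_rot']; return R.from_quat([x,y,z,w]).as_matrix()
def delta(sx,sy,z):
    o=ctrl.get_obs(); M=toolR(); d=M.T@(s2w(sx,sy,z)-o['eef_pos']); a=stage()[2]
    t=np.arctan2(M[1,0],M[0,0]); want=a-np.pi/2; roll=-np.degrees((want-t+np.pi)%(2*np.pi)-np.pi)
    print('delta cm tool',d*100,'roll',roll,'now stage mm',w2s(o['eef_pos'])*1e3,'F',o['wrist_force'],'t',o['time_s'],'open',o['opening'])
E
python3 - <<'E'
from h import *
W=np.array([[0.67538469,-0.02754382],[0.7105285,-0.17402218],[0.47766739,-0.2253635],[0.44376349,-0.08150237]])
c=W.mean(0); d=(W[0]+W[1]-W[2]-W[3]); a=np.arctan2(d[1],d[0]); o=c+.005*np.array([np.cos(a),np.sin(a)])
json.dump([o[0],o[1],a],open('stage.json','w')); print(o,np.degrees(a))
p=ray('top1',343.1,227.7,.044); print('lip stage',w2s(p))
delta(-.088,.008,.38)
E
```

```text
[ 0.58171228 -0.1260025 ] 12.773262090867497
lip stage [-0.06516779 -0.0273184   0.044     ]
delta cm tool [-27.9426921  -41.93281548   2.44385517] roll 6.810081488871226 now stage mm [-471.23879018 -319.21639617  403.87903197] F [ 0.17730279 -0.19709432  0.51762939] t 0.1 open 1.0012245766826076
```

Emit:
move_arm:
  moves:
    - {"gripper": 61,"x": -2.8,"y": -4.2,"z": 0.2}
    - {"x": -2.8,"y": -4.2,"z": 0.2,"gripper": 61}
    - {"x": -2.8,"y": -4.2,"z": 0.2,"gripper": 61}
    - {"x": -2.8,"y": -4.2,"z": 0.2,"gripper": 61}
    - {"x": -2.8,"y": -4.2,"z": 0.2,"gripper": 61}

```text
validation failed for argument at $.mo...
```

Emit:
move_arm:
  moves:
    - {"gripper": 61,"x": -2.8,"y": -4.2,"z": 0.2}
    - {"x": -2.8,"y": -4.2,"z": 0.2,"gripper": 61}
    - {"x": -2.8,"y": -4.2,"z": 0.2,"gripper": 61}
    - {"x": -2.8,"y": -4.2,"z": 0.2,"gripper": 61}
    - {"x": -2.8,"y": -4.2,"z": 0.2,"gripper": 61}

```text
validation failed for argument at $.mo...
```

Emit:
move_arm:
  moves:
    - {"gripper": 61,"roll": 6.8}
    - {"gripper": 61}
    - {"gripper": 61}

```text
validation failed for argument at $.mo...
```

```bash
python3 - <<'E'
from h import *
delta(-.088,.008,.30); snap('wrist','w1')
E
```

```text
delta cm tool [-27.93043943 -41.93030624  10.44384539] roll 6.810081488871226 now stage mm [-471.23879018 -319.21639617  403.87903197] F [ 0.17730279 -0.19709432  0.51762939] t 0.1 open 1.0012245766826076
{'fx': 326.34408931286026, 'fy': 326.34408931286026, 'cx': 283.3709788746165, 'cy': 210.36276295753567, 'tool_from_camera': array([[ 9.99999696e-01,  7.61727023e-04,  1.67479468e-04,
         4.64963004e-04],
       [ 7.76330262e-04, -9.51590680e-01, -3.07367167e-01,
        -7.87744278e-02],
       [-7.47579761e-05,  3.07367204e-01, -9.51590982e-01,
         3.10161660e-02],
       [ 0.00000000e+00,  0.00000000e+00,  0.00000000e+00,
         1.00000000e+00]]), 'world_from_camera': array([[ 0.33444579,  0.89673432,  0.28985096,  0.26707886],
       [-0.94241386,  0.3187097 ,  0.10139151, -0.51549358],
       [-0.00145707, -0.30706952,  0.95168597,  0.3728869 ],
       [ 0.        ,  0.        ,  0.        ,  1.        ]])}
```

View pics/w1.png

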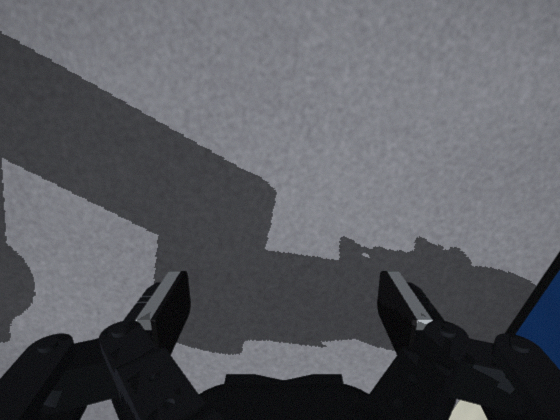

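The moves were rejected by validation, so the arm has not moved; the picture shows only the open fingers (tips at (180,272) and (385,272)). I'll give all five fields in each row.

Emit:
move_arm:
  moves:
    - {"gripper": 61,"x": -2.8,"y": -4.2,"z": 0.2,"roll": 0}
    - {"gripper": 61,"x": -2.8,"y": -4.2,"z": 0.2,"roll": 0}
    - {"gripper": 61,"x": -2.8,"y": -4.2,"z": 0.2,"roll": 0}
    - {"gripper": 61,"x": -2.8,"y": -4.2,"z": 0.2,"roll": 0}
    - {"gripper": 61,"x": -2.8,"y": -4.2,"z": 0.2,"roll": 0}

```text
time_s: 0.78
eef_pos: [0.3443, -0.338, 0.3945]
eef_rot: [-0.0, 0.817, -0.577, -0.0]
wrist_force: [0.4, -0.7, 0.3]
opening: 0.606
```

Emit:
move_arm:
  moves:
    - {"gripper": 61,"x": -2.8,"y": -4.2,"z": 0.2,"roll": 0}
    - {"gripper": 61,"x": -2.8,"y": -4.2,"z": 0.2,"roll": 0}
    - {"gripper": 61,"x": -2.8,"y": -4.2,"z": 0.2,"roll": 0}
    - {"gripper": 61,"x": -2.8,"y": -4.2,"z": 0.2,"roll": 0}
    - {"gripper": 61,"x": -2.8,"y": -4.2,"z": 0.2,"roll": 6.8}

```text
time_s: 1.4
eef_pos: [0.4953, -0.1356, 0.3846]
eef_rot: [0.0, 0.781, -0.625, 0.0]
wrist_force: [0.1, -0.1, -0.0]
opening: 0.613
```

Emit:
move_arm:
  moves:
    - {"gripper": 61,"x": 0,"y": 0,"z": 4,"roll": 0}
    - {"gripper": 61,"x": 0,"y": 0,"z": 4,"roll": 0}
    - {"gripper": 61,"x": 0,"y": 0,"z": 0,"roll": 0}

```text
time_s: 1.78
eef_pos: [0.4932, -0.1362, 0.3016]
eef_rot: [0.001, 0.782, -0.624, -0.004]
wrist_force: [0.3, 0.1, -0.1]
opening: 0.611
```

```bash
python3 - <<'E'
from h import *
delta(-.088,.008,.25); snap('wrist','w2')
a=cv2.imread('pics/w2.png')
cv2.imwrite('pics/w2b.png',cv2.resize(a,(800,600),interpolation=cv2.INTER_CUBIC))
E
```

```text
delta cm tool [ 0.19037208 -0.08621336  5.15488335] roll 0.033483646332276636 now stage mm [-88.56818793   9.64380263 301.56185353] F [ 0.27712522  0.07221728 -0.07346244] t 1.775 open 0.6105040404373002
{'fx': 326.34408931286026, 'fy': 326.34408931286026, 'cx': 283.3709788746165, 'cy': 210.36276295753567, 'tool_from_camera': array([[ 9.99999687e-01,  7.82752740e-04,  1.11030103e-04,
         4.45611016e-04],
       [ 7.78989532e-04, -9.51595393e-01, -3.07352569e-01,
        -7.88295645e-02],
       [-1.34925331e-04,  3.07352560e-01, -9.51595705e-01,
         3.10134631e-02],
       [ 0.00000000e+00,  0.00000000e+00,  0.00000000e+00,
         1.00000000e+00]]), 'world_from_camera': array([[ 0.22090174,  0.92601752,  0.30609471,  0.56996168],
       [-0.97528378,  0.211313  ,  0.06456282, -0.11902523],
       [-0.00489549, -0.31279124,  0.94980928,  0.2700961 ],
       [ 0.        ,  0.        ,  0.        ,  1.        ]])}
```

View pics/w2b.png

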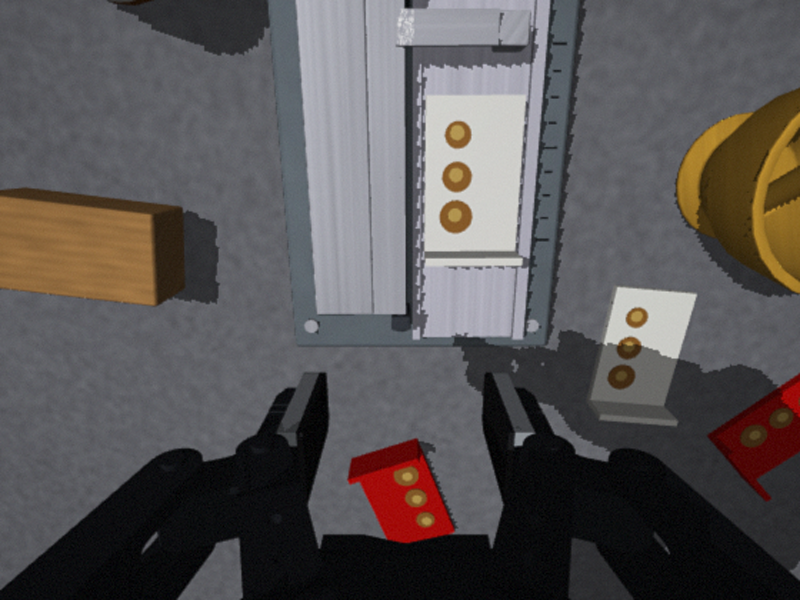

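The wrist view shows the slab's near edge at row 346 (columns 300..545), the lip top at (425..523, 264), bar spanning columns 313..371(ridge)..405 ending at row 315, toe at (515,28), and tips at (315,375) and (495,375). These pixels give the stage refinement.

```bash
python3 - <<'E'
from h import *
for n,u,v,h in [('slabL',299,346,.016),('slabR',546,345,.016),('lipL',425,266,.044),('lipR',524,264,.044),('barNL',316,315,.040),('barNR',376,314,.040),('bedNL',414,339,.022),('bedNR',524,337,.026),('barfarL',298,5,.040),('plate front R',525,96,.027),('pl fr L',427,95,.027),('toe lower near R',529,47,.024),('screwL',311,327,.016),('screwR',532,326,.016)]:
    print(n,w2s(ray('w2',u*.7,v*.7,h))*1e3)
d=np.load('pics/w2.npz');T=ctrl.camera('wrist')['tool_from_camera'];fx,fy,cx,cy=d['K']
for u,v in[(326,373),(303,373),(486,373),(507,373)]:
  for z in(.160,.165,.170):
    r=T[:3,:3]@[(u*.7-cx)/fx,-(v*.7-cy)/fy,-1];p=T[:3,3]; print(u,v,(p+r*(z-p[2])/r[2])*1e3)
E
```

```text
slabL [-122.11006588   73.48078761   16.        ]
slabR [-121.17908006  -72.8424527    16.        ]
lipL [-66.25112888   0.46167625  44.        ]
lipR [-65.178803   -48.72936443  44.        ]
barNL [-93.77189295  57.22052585  40.        ]
barNR [-93.1635343   25.66769833  40.        ]
bedNL [-114.9449358     5.34840626   22.        ]
bedNR [-111.91175866  -56.73034302   26.        ]
barfarL [48.12488885 56.48239637 40.        ]
plate front R [ 13.27573187 -46.99680538  27.        ]
pl fr L [13.74771077 -0.04478688 27.        ]
toe lower near R [ 34.78412695 -47.86867258  24.        ]
screwL [-109.99587316   65.58518912   16.        ]
screwR [-109.14609934  -63.54891005   16.        ]
326 373 [-23.71374956 -13.87253941 160.        ]
326 373 [-24.65024443 -11.35454663 165.        ]
326 373 [-25.5867393   -8.83655384 170.        ]
303 373 [-30.75395274 -13.87849793 160.        ]
303 373 [-31.96335616 -11.36073612 165.        ]
303 373 [-33.17275959  -8.84297431 170.        ]
486 373 [ 25.26450367 -13.8310864  160.        ]
486 373 [ 26.22661657 -11.31148671 165.        ]
486 373 [ 27.18872946  -8.79188703 170.        ]
507 373 [ 31.69327937 -13.82564537 160.        ]
507 373 [ 32.90459926 -11.30583476 165.        ]
507 373 [ 34.11591916  -8.78602416 170.        ]
```

The stage fit holds to 2–3 mm. The lip's rear is at stage x ≈ -67 and the TCP at (-88.6, 9.6). Now I descend above the bar.

Emit:
move_arm:
  moves:
    - {"gripper": 68,"x": 0.2,"y": -0.1,"z": 4,"roll": 0}
    - {"gripper": 68,"x": 0,"y": 0,"z": 3.5,"roll": 0}
    - {"gripper": 68,"x": 0,"y": 0,"z": 0,"roll": 0}
    - {"gripper": 68,"x": 0,"y": 0,"z": 0,"roll": 0}

```text
time_s: 2.38
eef_pos: [0.4971, -0.1396, 0.232]
eef_rot: [-0.0, 0.781, -0.624, 0.002]
wrist_force: [0.1, -0.9, 0.7]
opening: 0.681
```

Emit:
move_arm:
  moves:
    - {"gripper": 68,"x": 0,"y": 0,"z": 0.6,"roll": 0}
    - {"gripper": 68,"x": 0,"y": 0,"z": 0,"roll": 0}
    - {"gripper": 68,"x": 0,"y": 0,"z": 0,"roll": 0}

```text
time_s: 2.75
eef_pos: [0.4962, -0.139, 0.2241]
eef_rot: [-0.0, 0.781, -0.624, 0.0]
wrist_force: [0.1, -0.5, -1.2]
opening: 0.678
```

```bash
python3 - <<'E'
from h import *
delta(-.088,.008,.207)
E
```

```text
delta cm tool [-0.17259464  0.17142929  1.71445413] roll 0.014161527935630124 now stage mm [-86.29363867   6.28178914 224.14610949] F [ 0.10226645 -0.50315965 -1.15441437] t 2.75 open 0.6780354394765395
```

Emit:
move_arm:
  moves:
    - {"gripper": 68,"x": -0.1,"y": 0.2,"z": 0.6,"roll": 0}
    - {"gripper": 68,"x": 0,"y": 0,"z": 0,"roll": 0}
    - {"gripper": 68,"x": 0,"y": 0,"z": 0,"roll": 0}

```text
time_s: 3.12
eef_pos: [0.4938, -0.1383, 0.2175]
eef_rot: [0.0, 0.781, -0.624, -0.0]
wrist_force: [-0.3, -1.0, 0.6]
opening: 0.681
```

Emit:
move_arm:
  moves:
    - {"gripper": 68,"x": 0,"y": 0,"z": 0.4,"roll": 0}
    - {"gripper": 68,"x": 0,"y": 0,"z": 0,"roll": 0}
    - {"gripper": 68,"x": 0,"y": 0,"z": 0,"roll": 0}

```text
time_s: 3.5
eef_pos: [0.4939, -0.1384, 0.2136]
eef_rot: [0.0, 0.781, -0.624, -0.0]
wrist_force: [-0.2, -0.8, -0.4]
opening: 0.682
```

Emit:
move_arm:
  moves:
    - {"gripper": 68,"x": 0,"y": 0,"z": 0.4,"roll": 0}
    - {"gripper": 68,"x": 0,"y": 0,"z": 0,"roll": 0}
    - {"gripper": 68,"x": 0,"y": 0,"z": 0,"roll": 0}

```text
time_s: 3.88
eef_pos: [0.4938, -0.1384, 0.2096]
eef_rot: [0.0, 0.781, -0.624, -0.0]
wrist_force: [-0.3, -0.3, -0.9]
opening: 0.677
```

```bash
python3 - <<'E'
from h import *
delta(-.088,.008,.203); snap('wrist','w3')
a=cv2.imread('pics/w3.png')
cv2.imwrite('pics/w3b.png',cv2.resize(a,(800,600),interpolation=cv2.INTER_CUBIC))
E
```

```text
delta cm tool [-0.06085497 -0.04493283  0.66267279] roll 0.01075387723023677 now stage mm [-88.44844142   7.39064531 209.62671397] F [-0.25936249 -0.32405159 -0.90449912] t 3.875 open 0.6770937544593921
{'fx': 326.34408931286026, 'fy': 326.34408931286026, 'cx': 283.3709788746165, 'cy': 210.36276295753567, 'tool_from_camera': array([[ 9.99999690e-01,  7.80887109e-04,  1.05627330e-04,
         4.44470488e-04],
       [ 7.75553121e-04, -9.51594230e-01, -3.07356177e-01,
        -7.88285319e-02],
       [-1.39496119e-04,  3.07356164e-01, -9.51594540e-01,
         3.10167701e-02],
       [ 0.00000000e+00,  0.00000000e+00,  0.00000000e+00,
         1.00000000e+00]]), 'world_from_camera': array([[ 2.20520069e-01,  9.28135718e-01,  2.99891627e-01,
         5.70787220e-01],
       [-9.75382437e-01,  2.09828548e-01,  6.78312776e-02,
        -1.21338185e-01],
       [ 3.08070544e-05, -3.07467184e-01,  9.51558685e-01,
         1.78600706e-01],
       [ 0.00000000e+00,  0.00000000e+00,  0.00000000e+00,
         1.00000000e+00]])}
```

View pics/w3b.png

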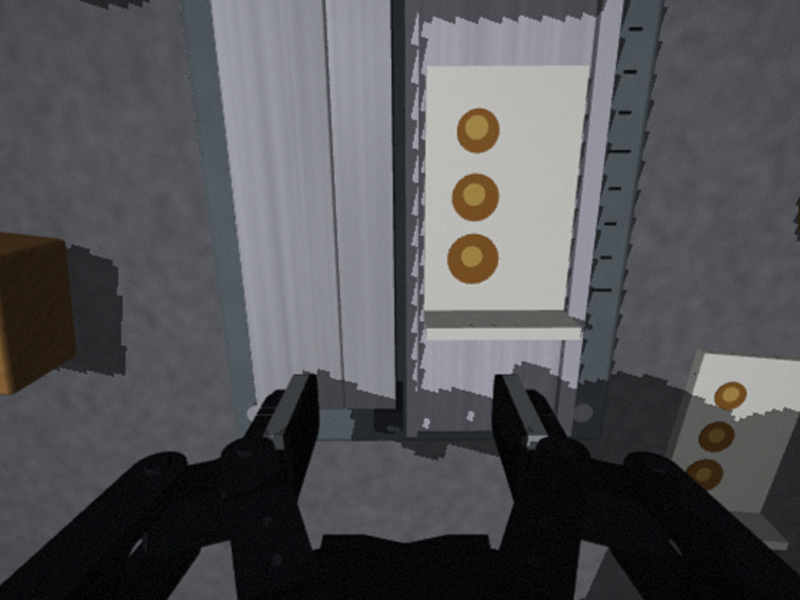

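The left tip (303,378) is above the bar's near end, which spans columns 255..345. The right tip (510,378) is behind the lip, whose edge is at row 338, columns 425..582. The alignment is right, so I continue down to contact.

Emit:
move_arm:
  moves:
    - {"gripper": 68,"x": 0,"y": 0,"z": 0.3,"roll": 0}
    - {"gripper": 68,"x": 0,"y": 0,"z": 0,"roll": 0}
    - {"gripper": 68,"x": 0,"y": 0,"z": 0,"roll": 0}

```text
time_s: 4.3
eef_pos: [0.494, -0.1384, 0.207]
eef_rot: [-0.0, 0.781, -0.624, 0.0]
wrist_force: [-0.4, 1.0, 4.5]
opening: 0.681
```

Emit:
move_arm:
  moves:
    - {"gripper": 68,"x": 0,"y": 0,"z": 0.3,"roll": 0}
    - {"gripper": 68,"x": 0,"y": 0,"z": 0,"roll": 0}
    - {"gripper": 68,"x": 0,"y": 0,"z": 0,"roll": 0}

```text
time_s: 4.68
eef_pos: [0.494, -0.1383, 0.2041]
eef_rot: [-0.0, 0.781, -0.624, 0.0]
wrist_force: [-0.1, 1.1, 6.2]
opening: 0.679
```

Emit:
move_arm:
  moves:
    - {"gripper": 68,"x": 0,"y": 0,"z": 0.1,"roll": 0}
    - {"gripper": 68,"x": 0,"y": 0,"z": 0,"roll": 0}
    - {"gripper": 68,"x": 0,"y": 0,"z": 0,"roll": 0}

```text
time_s: 5.05
eef_pos: [0.4941, -0.1383, 0.2032]
eef_rot: [-0.0, 0.781, -0.624, 0.0]
wrist_force: [-0.1, 1.8, 6.2]
opening: 0.678
```

```bash
python3 - <<'E'
from h import *
delta(-.088,.008,.203); snap('scene','s2')
d=np.load('pics/s2.npz')['img']; e=np.load('pics/scene1.npz')['img']
f=lambda a:cv2.resize(a[130:250,190:310],(400,400),interpolation=cv2.INTER_CUBIC)
cv2.imwrite('pics/s2c.png',np.hstack([f(e),f(d)])[:,:,::-1])
E
```

```text
delta cm tool [-0.06406368 -0.02144928  0.01536932] roll 0.008176525632220152 now stage mm [-88.21448323   7.35934639 203.15363652] F [-0.12362402  1.79657328  6.21810288] t 5.05 open 0.6781128441488231
{'fx': 542.4125331256942, 'fy': 542.4125331256942, 'cx': 284.7317911434288, 'cy': 198.1272474587753, 'world_from_camera': array([[-0.61955131, -0.66248191,  0.42103906,  1.09502292],
       [ 0.78488742, -0.52993761,  0.32111972,  0.38314567],
       [ 0.01038843,  0.52941841,  0.84829725,  1.11805694],
       [ 0.        ,  0.        ,  0.        ,  1.        ]])}
```

View pics/s2c.png

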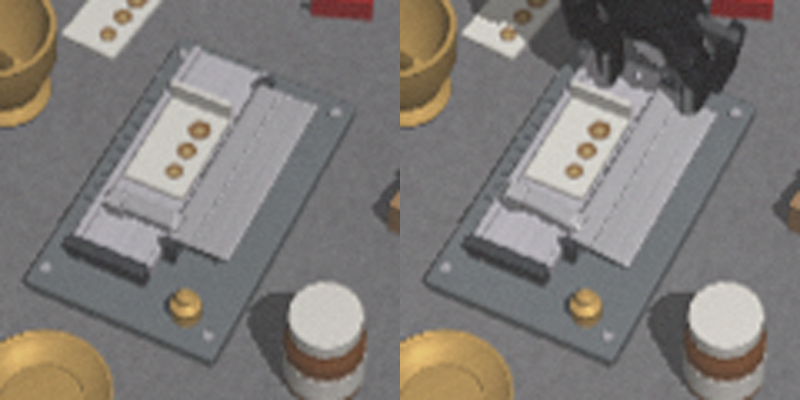

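The right half shows the toe lifted and the plate still short of it, with one tip on the bar. Now the push along the channel.

Emit:
move_arm:
  moves:
    - {"gripper": 68,"x": 0,"y": -0.5,"z": 0,"roll": 0}
    - {"gripper": 68,"x": 0,"y": -0.5,"z": 0,"roll": 0}
    - {"gripper": 68,"x": 0,"y": -0.5,"z": 0,"roll": 0}
    - {"gripper": 68,"x": 0,"y": -0.5,"z": 0,"roll": 0}
    - {"gripper": 68,"x": 0,"y": 0,"z": 0,"roll": 0}

```text
time_s: 5.72
eef_pos: [0.513, -0.1337, 0.2026]
eef_rot: [0.0, 0.782, -0.624, -0.001]
wrist_force: [-2.9, 0.6, 7.4]
opening: 0.68
```

```bash
python3 - <<'E'
from h import *
delta(-.016,.008,.203)
E
```

```text
delta cm tool [-0.02800497 -5.26932993 -0.04437066] roll 0.04077170914524283 now stage mm [-68.69379146   7.68281664 202.64952756] F [-2.89630334  0.64126841  7.3771782 ] t 5.725 open 0.6795408317331736
```

Emit:
move_arm:
  moves:
    - {"gripper": 68,"x": 0,"y": -0.5,"z": 0,"roll": 0}
    - {"gripper": 68,"x": 0,"y": -0.5,"z": 0,"roll": 0}
    - {"gripper": 68,"x": 0,"y": -0.5,"z": 0,"roll": 0}
    - {"gripper": 68,"x": 0,"y": -0.5,"z": 0,"roll": 0}
    - {"gripper": 68,"x": 0,"y": -0.4,"z": 0,"roll": 0}

```text
time_s: 6.35
eef_pos: [0.5361, -0.1285, 0.2025]
eef_rot: [0.001, 0.782, -0.624, -0.001]
wrist_force: [-5.2, 0.2, 8.0]
opening: 0.682
```

Emit:
move_arm:
  moves:
    - {"gripper": 68,"x": 0,"y": -0.4,"z": 0,"roll": 0}
    - {"gripper": 68,"x": 0,"y": -0.4,"z": 0,"roll": 0}
    - {"gripper": 68,"x": 0,"y": -0.4,"z": 0,"roll": 0}
    - {"gripper": 68,"x": 0,"y": -0.4,"z": 0,"roll": 0}
    - {"gripper": 68,"x": 0,"y": 0,"z": 0,"roll": 0}

```text
time_s: 6.98
eef_pos: [0.5519, -0.1249, 0.2026]
eef_rot: [0.001, 0.782, -0.624, -0.001]
wrist_force: [-5.0, 0.8, 7.9]
opening: 0.681
```

```bash
python3 - <<'E'
from h import *
delta(-.016,.008,.203)
E
```

```text
delta cm tool [-0.03025757 -1.28403121 -0.04107991] roll 0.04181562000101842 now stage mm [-28.84095423   7.68847848 202.61689163] F [-5.0338852   0.79546191  7.93015533] t 6.975 open 0.6813257894828533
```

Emit:
move_arm:
  moves:
    - {"gripper": 68,"x": 0,"y": -0.3,"z": 0,"roll": 0}
    - {"gripper": 68,"x": 0,"y": -0.3,"z": 0,"roll": 0}
    - {"gripper": 68,"x": 0,"y": -0.3,"z": 0,"roll": 0}
    - {"gripper": 68,"x": 0,"y": 0,"z": 0,"roll": 0}

```text
time_s: 7.48
eef_pos: [0.5606, -0.1229, 0.2026]
eef_rot: [0.001, 0.782, -0.624, -0.001]
wrist_force: [-4.5, 0.8, 6.7]
opening: 0.682
```

Emit:
move_arm:
  moves:
    - {"gripper": 68,"x": 0,"y": -0.1,"z": 0,"roll": 0}
    - {"gripper": 68,"x": 0,"y": -0.1,"z": 0,"roll": 0}
    - {"gripper": 68,"x": 0,"y": 0,"z": 0,"roll": 0}

```text
time_s: 7.85
eef_pos: [0.5624, -0.1225, 0.2026]
eef_rot: [0.001, 0.782, -0.624, -0.001]
wrist_force: [-5.4, 0.8, 7.8]
opening: 0.681
```

Emit:
move_arm:
  moves:
    - {"gripper": 68,"x": 0,"y": -0.1,"z": 0,"roll": 0}
    - {"gripper": 68,"x": 0,"y": -0.1,"z": 0,"roll": 0}
    - {"gripper": 68,"x": 0,"y": 0,"z": 0,"roll": 0}

```text
time_s: 8.22
eef_pos: [0.5644, -0.1221, 0.2026]
eef_rot: [0.001, 0.782, -0.624, -0.001]
wrist_force: [-5.0, 1.8, 6.3]
opening: 0.679
```

Not yet at the stop (about 13 mm moved of the estimated 13 ±3). Small steps go on.

Emit:
move_arm:
  moves:
    - {"gripper": 68,"x": 0,"y": -0.1,"z": 0,"roll": 0}
    - {"gripper": 68,"x": 0,"y": -0.1,"z": 0,"roll": 0}
    - {"gripper": 68,"x": 0,"y": 0,"z": 0,"roll": 0}

```text
time_s: 8.6
eef_pos: [0.5663, -0.1217, 0.2026]
eef_rot: [0.001, 0.782, -0.624, -0.001]
wrist_force: [-5.5, 0.7, 6.9]
opening: 0.681
```

```bash
python3 - <<'E'
from h import *
delta(-.016,.008,.203); snap('scene','s3'); snap('wrist','w4')
d=np.load('pics/s3.npz')['img']; e=np.load('pics/w4.npz')['img']
cv2.imwrite('pics/s3c.png',np.hstack([cv2.resize(d[130:250,190:310],(400,400),interpolation=cv2.INTER_CUBIC),cv2.resize(e[50:330,200:480],(400,400))])[:,:,::-1])
E
```

```text
delta cm tool [-0.03507308  0.19015515 -0.04051614] roll 0.04266293978809813 now stage mm [-14.09927608   7.65114464 202.58937319] F [-5.54921155  0.72221168  6.89766277] t 8.6 open 0.6805579595416327
{'fx': 542.4125331256942, 'fy': 542.4125331256942, 'cx': 284.7317911434288, 'cy': 198.1272474587753, 'world_from_camera': array([[-0.61955131, -0.66248191,  0.42103906,  1.09502292],
       [ 0.78488742, -0.52993761,  0.32111972,  0.38314567],
       [ 0.01038843,  0.52941841,  0.84829725,  1.11805694],
       [ 0.        ,  0.        ,  0.        ,  1.        ]])}
{'fx': 326.34408931286026, 'fy': 326.34408931286026, 'cx': 283.3709788746165, 'cy': 210.36276295753567, 'tool_from_camera': array([[ 9.99999689e-01,  7.81056979e-04,  1.08059202e-04,
         4.44802171e-04],
       [ 7.76462318e-04, -9.51594453e-01, -3.07355486e-01,
        -7.88288352e-02],
       [-1.37233610e-04,  3.07355474e-01, -9.51594763e-01,
         3.10158120e-02],
       [ 0.00000000e+00,  0.00000000e+00,  0.00000000e+00,
         1.00000000e+00]]), 'world_from_camera': array([[ 2.21007067e-01,  9.27212336e-01,  3.02379167e-01,
         6.43145565e-01],
       [-9.75271697e-01,  2.10433032e-01,  6.75503998e-02,
        -1.04576770e-01],
       [-9.97001032e-04, -3.09830959e-01,  9.50791135e-01,
         1.71370025e-01],
       [ 0.00000000e+00,  0.00000000e+00,  0.00000000e+00,
         1.00000000e+00]])}
```

View pics/s3c.png

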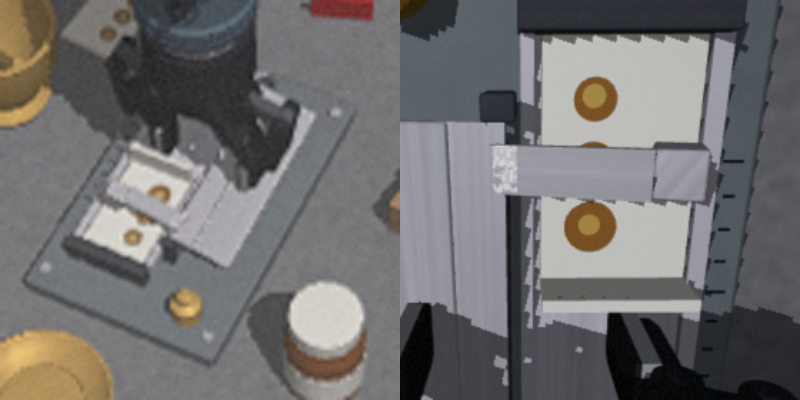

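The toe is up with the plate under it, its front just about at the dark stop (right half, rows 33–38), and the lip at row 310. A few more 1 mm steps until the x force rises.

Emit:
move_arm:
  moves:
    - {"gripper": 68,"x": 0,"y": -0.1,"z": 0,"roll": 0}
    - {"gripper": 68,"x": 0,"y": 0,"z": 0,"roll": 0}

```text
time_s: 8.95
eef_pos: [0.5669, -0.1215, 0.2025]
eef_rot: [0.001, 0.782, -0.624, -0.002]
wrist_force: [-6.2, -0.1, 9.9]
opening: 0.681
```

Emit:
move_arm:
  moves:
    - {"gripper": 68,"x": 0,"y": -0.1,"z": 0,"roll": 0}
    - {"gripper": 68,"x": 0,"y": 0,"z": 0,"roll": 0}

```text
time_s: 9.2
eef_pos: [0.5673, -0.1215, 0.2025]
eef_rot: [0.002, 0.782, -0.624, -0.003]
wrist_force: [-11.9, -0.9, 12.1]
opening: 0.678
```

Emit:
move_arm:
  moves:
    - {"gripper": 68,"x": 0,"y": -0.1,"z": 0,"roll": 0}
    - {"gripper": 68,"x": 0,"y": 0,"z": 0,"roll": 0}

```text
time_s: 9.45
eef_pos: [0.5677, -0.1214, 0.2024]
eef_rot: [0.002, 0.781, -0.624, -0.003]
wrist_force: [-15.1, -2.0, 14.5]
opening: 0.683
```

The x force rose to 15 N while the motion stopped: the plate is against the stop. I back off the lip while the bar stays pressed, hold, then lift.

Emit:
move_arm:
  moves:
    - {"gripper": 68,"x": 0,"y": 0.3,"z": 0,"roll": 0}
    - {"gripper": 68,"x": 0,"y": 0.4,"z": 0,"roll": 0}
    - {"gripper": 68,"x": 0,"y": 0,"z": 0,"roll": 0}

```text
time_s: 9.82
eef_pos: [0.5638, -0.1225, 0.2037]
eef_rot: [-0.001, 0.781, -0.624, 0.001]
wrist_force: [1.4, 4.2, 6.4]
opening: 0.679
```

```bash
python3 - <<'E'
from h import *
delta(-.016,.008,.203); snap('wrist','w5')
e=np.load('pics/w5.npz')['img']
cv2.imwrite('pics/w5c.png',cv2.resize(e[50:330,200:480],(560,560))[:,:,::-1])
E
```

```text
delta cm tool [-0.0660673  -0.06592284  0.07426086] roll -0.01863618159465981 now stage mm [-16.66161038   7.3399749  203.7410647 ] F [1.41393382 4.24118283 6.38740297] t 9.825 open 0.6792697050100607
{'fx': 326.34408931286026, 'fy': 326.34408931286026, 'cx': 283.3709788746165, 'cy': 210.36276295753567, 'tool_from_camera': array([[ 9.99999690e-01,  7.80930971e-04,  1.02853346e-04,
         4.44214485e-04],
       [ 7.74742191e-04, -9.51594086e-01, -3.07356626e-01,
        -7.88281016e-02],
       [-1.42149673e-04,  3.07356610e-01, -9.51594396e-01,
         3.10176833e-02],
       [ 0.00000000e+00,  0.00000000e+00,  0.00000000e+00,
         1.00000000e+00]]), 'world_from_camera': array([[ 2.20020030e-01,  9.29196760e-01,  2.96958866e-01,
         6.40913279e-01],
       [-9.75495086e-01,  2.09351556e-01,  6.76850322e-02,
        -1.05555428e-01],
       [ 7.23911907e-04, -3.04573978e-01,  9.52488408e-01,
         1.72954135e-01],
       [ 0.00000000e+00,  0.00000000e+00,  0.00000000e+00,
         1.00000000e+00]])}
```

View pics/w5c.png

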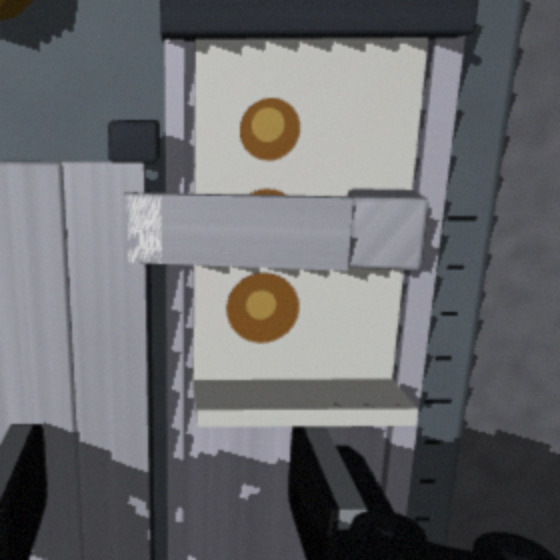

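The plate touches the stop's shadow at the front, the toe is up over it, and the fingertip is clear of the lip (rear edge at crop row 424). A quick numeric check before release:

```bash
python3 - <<'E'
from h import *
for n,(u,v),h in [('lip',(310,424),.044),('stop top',(310,36),.034),('plate front',(310,38),.027)]:
    print(n,w2s(ray('w5',200+u/2,50+v/2,h))*1e3)
E
```

```text
lip [ -2.71381241 -24.47481734  44.        ]
stop top [ 76.43029485 -21.36866183  34.        ]
plate front [ 76.76424092 -22.81531268  27.        ]
```

With the stop's face reading 76.4 (true 75), the lip reads -2.7, so about -4 after the bias, i.e. home. Release.

Emit:
move_arm:
  moves:
    - {"gripper": 68,"x": 0,"y": 0,"z": -0.5,"roll": 0}
    - {"gripper": 68,"x": 0,"y": 0,"z": -1.5,"roll": 0}
    - {"gripper": 68,"x": 0,"y": 0,"z": -4,"roll": 0}
    - {"gripper": 68,"x": 0,"y": 0,"z": -4,"roll": 0}
    - {"gripper": 68,"x": 0,"y": 0,"z": 0,"roll": 0}

```text
time_s: 10.5
eef_pos: [0.5642, -0.1233, 0.3071]
eef_rot: [-0.001, 0.781, -0.624, 0.004]
wrist_force: [-0.0, -1.4, -0.3]
opening: 0.682
```

Emit:
move_arm:
  moves:
    - {"gripper": 68,"x": 0,"y": 2,"z": 0,"roll": 0}
    - {"gripper": 68,"x": 0,"y": 2,"z": 0,"roll": 0}
    - {"gripper": 68,"x": 0,"y": 2,"z": 0,"roll": 0}
    - {"gripper": 68,"x": 0,"y": 0,"z": 0,"roll": 0}
    - {"gripper": 68,"x": 0,"y": 0,"z": 0,"roll": 0}

```text
time_s: 11.12
eef_pos: [0.5048, -0.1359, 0.3026]
eef_rot: [-0.0, 0.781, -0.624, -0.0]
wrist_force: [0.2, -0.3, 0.5]
opening: 0.68
```

```bash
python3 - <<'E'
from h import *
delta(-.016,.008,.203); snap('scene','s4'); snap('wrist','w6')
d=np.load('pics/s4.npz')['img']; e=np.load('pics/w6.npz')['img']
cv2.imwrite('pics/s4c.png',np.hstack([cv2.resize(d[130:250,190:310],(400,400),interpolation=cv2.INTER_CUBIC),cv2.resize(e[0:280,180:460],(400,400))])[:,:,::-1])
E
```

```text
delta cm tool [-0.06950581 -6.11704539  9.9580502 ] roll -0.0030969003001515075 now stage mm [-77.17475114   7.30055524 302.57783152] F [ 0.22314044 -0.32554914  0.48797715] t 11.125 open 0.6800094087213319
{'fx': 542.4125331256942, 'fy': 542.4125331256942, 'cx': 284.7317911434288, 'cy': 198.1272474587753, 'world_from_camera': array([[-0.61955131, -0.66248191,  0.42103906,  1.09502292],
       [ 0.78488742, -0.52993761,  0.32111972,  0.38314567],
       [ 0.01038843,  0.52941841,  0.84829725,  1.11805694],
       [ 0.        ,  0.        ,  0.        ,  1.        ]])}
{'fx': 326.34408931286026, 'fy': 326.34408931286026, 'cx': 283.3709788746165, 'cy': 210.36276295753567, 'tool_from_camera': array([[ 9.99999690e-01,  7.80837183e-04,  1.05406344e-04,
         4.44443378e-04],
       [ 7.75437674e-04, -9.51594195e-01, -3.07356287e-01,
        -7.88284645e-02],
       [-1.39691152e-04,  3.07356273e-01, -9.51594505e-01,
         3.10168868e-02],
       [ 0.00000000e+00,  0.00000000e+00,  0.00000000e+00,
         1.00000000e+00]]), 'world_from_camera': array([[ 2.20516457e-01,  9.28228917e-01,  2.99605692e-01,
         5.81994960e-01],
       [-9.75383239e-01,  2.09802330e-01,  6.79008008e-02,
        -1.18917888e-01],
       [ 1.69514494e-04, -3.07203615e-01,  9.51643794e-01,
         2.71643636e-01],
       [ 0.00000000e+00,  0.00000000e+00,  0.00000000e+00,
         1.00000000e+00]])}
```

View pics/s4c.png

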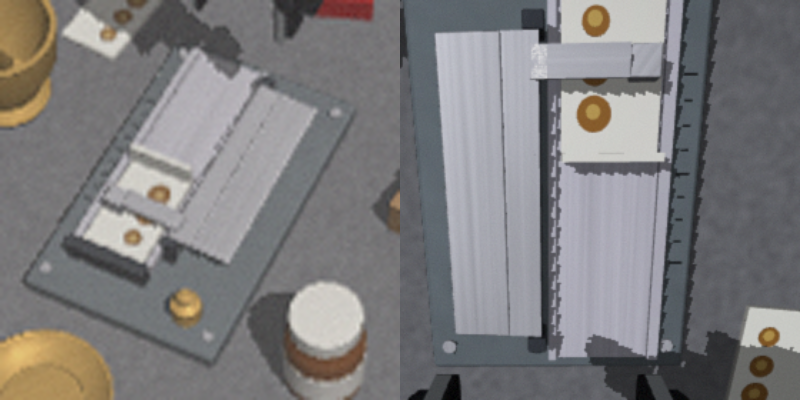

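The plate sits at the stop with the toe resting on it, the bar is back up, the hand is clear and the bystanders are unmoved. I hand in.

```bash
python3 - <<'E'
from h import *
print('lip',w2s(ray('w6',180+610*.7-400*.7,160*.7,.044))*1e3)
ctrl.hand_in()
E
```

```text
lip [ -2.61606655 -22.33425737  44.        ]
the job is handed in; nothing more can be done
```

I loaded the plate and handed the job in at about 11 s of the 43 s allowed; no verdict was reported.

- **What I did:** One fingertip pressed the clip bar with about 6 N, and the other pushed the plate by its lip under the raised toe. I stopped when the x force rose from 5 to 15 N with almost no further motion. I then backed off the lip with the bar still pressed, lifted straight up and drew the hand clear.
- **Last checks:** The lip read stage x ≈ -2.6 mm, against -5 mm for home. The stop's face also read 1.4 mm too far along, so part of that gap is measurement bias. The force rise at the stop also says the plate is home.
- **End picture:** The toe is down on the plate, the bar is back up and the wrist force is near zero. The bystanders in view look undisturbed, but I did not measure them.
- **Not measured:** I never read the clip angle directly. I judged it only from the force, the press depth and the pictures.
- **Went wrong:** The first three move calls were refused for missing fields and did nothing. No other check failed.

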